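Bolt the dog's kibble chest shut

ROBOT

A 6-joint arm with a two-finger parallel gripper is mounted at the origin on the work surface. World frame = base frame: x ahead of the robot, y to its left, z up, the work surface at z = 0. Lengths are in m, angles in degrees, forces in N, time in s.
With the tool pointing down it reaches from about 0.3 to 0.875 m from the base axis. Payload 6.4 kg.
Tool frame: the origin (TCP) lies at the very end of the fingers, on their centre line; the grasp point (between the pads) lies 19 mm behind it (manip.tcp_to_grasp is the distance from the TCP to the grasp point, in m); z points along the fingers, y is the line along which they close (so a half turn about z gives the same grasp; the last joint's range is limited). The gripper opens to 85 mm and grips with 20 to 120 N. Pads are 22 mm wide; open, the fingers measure 114 mm over their backs; the gripper's body (76 mm by 85 mm) begins 54 mm behind the grasp point. The pads swing forward as they close: fully open they stand 13 mm farther back than shut.
Start: joints at [55.388, 10.359, 92.074, -0, 77.567, -11.82], TCP at [0.223, 0.53, 0.231] pointing down, gripper open.
Joint ranges: [-171.53, 171.53], [-51.25, 118.39], [17.06, 147.69], [-65.23, 245.23], [0, 150.52], [-178.68, 178.68]. Speed limits (degrees/s): [147.25, 147.25, 172.46, 180, 180, 180].

INTERFACE

Orientations are given as a 3x3 rotation matrix whose columns are the frame's x, y, z axes.
In Python, from station import manip, planner, snapshot, camera_model, workorder, trace gives the robot as it stands. The module is installed in compiled form; this text tells all that it offers. Calls block until the motion is done:
- manip.move_to(position, orientation): joint-space move of the TCP to a pose.
- manip.move_l(position, frame=None, velocity=0.15): straight line of the TCP; frame=None keeps the orientation; velocity is the mean speed in m/s.
- manip.move_joints(angles): joint-space move.
- manip.open_jaws() and manip.grasp(strength=None): open the fingers fully, or close them until they stop; strength is the grip in N (None keeps the last).
- manip.hold(seconds).
- planner.solve_ik(position, orientation): joint angles nearest the present ones, or None.
- snapshot(name): name is "scene" or "top" or "wrist"; returns (picture, depth): 480x640x3 uint8, blue, green, red; 480x640 float32, m along the optical axis (not along the pixel's ray), 0 where there is no reading.
- camera_model(name): a dict with "fx", "fy", "cx", "cy" (pixels), "world_from_camera" (4x4, takes a point from camera to world coordinates). Camera axes: x right, y down, z forward; pixel columns grow to the right and rows downward; lengths in m; the calibration is good to about 2 mm. The wrist camera is an equidistant fisheye: a pixel r from the principal point sees the ray r / f radians off the axis. A picture is of the moment at which its call begins: read the wrist's pose just before it. camera_model takes no time and is no camera call; for the wrist camera it gives the pose at the moment of the call.
A pose or a line that the arm cannot do raises manip.PlanningError and nothing moves.
- workorder.close_job(): hands the job in; it is judged then, once.
Trained networks look in the newest picture that a camera, given by its name, has taken for a name from the list of things; names that differ only in an ending like _2 or _b are one class to them, and where a whole thing is asked for, a point or a joint stands for the part that bears it (a point fixed in the world has none). Each returns a list of dicts, best first, with "conf" (0 to 1); they miss things now and then, are a little off and sometimes report something else, mostly with a low value. They report only what shows in the picture. A call takes as long as a camera call.
- trace(camera, name): "mask" (480x640 bool, what is visible of it) and "rect" ([left, top, right, bottom] in pixels, round what is visible of it).
Readings, each from a call of its own:
- manip.get_clock(): time.
- manip.get_joints(): joint angles.
- manip.get_joint_velocities(): joint speeds.
- manip.get_joint_efforts(): joint torques, N m.
- manip.get_position(): TCP position.
- manip.get_tcp_rot(): TCP orientation.
- manip.get_force(): force on the tool from outside, world axes, zero at the start.
- manip.get_moment(): the same for the moment, N m.
- manip.get_gripper_width(): opening from 0.0 (shut) to 1.0 (fully open).
- manip.get_finger_force(): force on a finger pad.
Only numpy, scipy, OpenCV 4.12 (cv2) and the standard library are available. Lean on these libraries where they do the work, as an engineer would, in place of code of your own. Each camera call takes 0.05 s, during which the arm holds its last target. There are 200 camera calls.

TASK

Lock the kibble chest on the kitchen island so the dog cannot get in: slide the bolt across with its red ball handle standing up until the handle is opposite the notch in the brass guard plate, then turn the handle fully down into that notch and let go. Work the handle gently - feel for the notch rather than forcing the stem against the brass - and leave the treat tin, dog bowl and mug where they are.

Things in the scene. Friction and masses are not known exactly. Their poses are not given: they have to be found in the camera images.
- chest: White kibble chest, fixed, 266 x 400 x 140 mm high, wooden top; origin at the centre of its underside, x from its front (robot side) to its back, y to its left, z up. The bolt lies on the top near the front edge: its axis runs along chest y at chest x = -0.085, z = 0.164 (24 mm above the top).
- bolt_line (a point): Point on the bolt's axis, fixed to the chest, at chest (-0.085, -0.040, 0.164): where the handle's foot sits when bolt is 0. Axes as the chest's.
- bolt (a joint): Travel of the steel bolt (14 mm rod) in m, 0 = fully drawn back, growing as it slides to the chest's +y (left) into the staple. 2 to 4 N of friction. The notch lies somewhere between 0.040 and 0.068 of travel, a different place each time and not measured (seen as a gap in the brass plate); a brass end stop catches the stem 17 mm past the notch's centre.
- handle (a joint): Turn of the handle about the bolt's axis in rad: 0 = straight up, growing as it turns down towards the chest's front (chest -x), 1.35 = fully down (a firm stop); -0.12 the other way. It moves with the bolt; about 0.07 N m of friction keeps it where it is left. Away from the notch the stem meets the brass plate's top edge at about 0.14 (0.18 when leaned on); past 0.2 it is in the notch.
- knob (a point): Centre of the handle's red ball grip, 22 mm diameter, 52 mm from the bolt's axis; its z axis points outwards along the handle.
- stem: Steel stem of the handle, 10 mm diameter, from the bolt's axis out to the red grip; origin on the bolt's axis, z outwards along the handle. It slides just behind the brass guard plate. It must never be pressed on anything with more than 40 N; 10 N sideways on the grip press it on the plate's top edge with about 24 N.
- treat_tin: Blue tin, 72 mm diameter, 90 mm high, standing on the right back part of the chest's top; origin at its underside.
- dog_bowl: Steel bowl, 130 mm diameter, 50 mm high, on the worktop beside the chest; origin at its underside.
- mug: White mug, 80 mm diameter, 95 mm high, on the worktop on the other side; origin at its underside.
- notch_zone (a point): Point fixed to the chest at chest (-0.0945, 0.014, 0.186), on the top edge of the upright brass guard plate (3 mm thick, top edge 22 mm above the bolt's axis) along which the stem slides: the middle of the span, 14 mm either way along y, in which the plate's one notch lies. The notch is 13 mm wide (1.5 mm room each side of the stem), open at the top, and reaches below the axis.

How it is judged:
By the outcome, as a careful person would: the job done as asked, in the order asked, and still so for the second after the job is handed in, with the robot touching nothing.
It also fails if it takes over 64 s, if anything falls off the work surface, if the arm or the gripper's body presses on something with over 40 N, if the wrist force passes 120 N, or if a joint passes its speed limit or range.

## Working session

There is one attempt and no reset: what is moved stays moved. The work goes in short steps, each a Python script; the robot and the scene stay as the last script left them, time stands still between calls to the robot, and variables do not carry over. Pictures are saved under pics/ and viewed, at most 10 in all, crops included, and the job is handed in when it is done.

```bash
mkdir -p pics
cat > h.py <<'E'
import numpy as np, cv2
from station import manip, planner, snapshot, camera_model, workorder, trace
def back(cam, u, v, d):
    m=camera_model(cam); p=np.array([(u-m['cx'])/m['fx']*d,(v-m['cy'])/m['fy']*d,d,1.0])
    return (np.array(m['world_from_camera'])@p)[:3]
def cloud(cam,mask,depth):
    v,u=np.nonzero(mask&(depth>0)); d=depth[v,u]; m=camera_model(cam)
    P=np.stack([(u-m['cx'])/m['fx']*d,(v-m['cy'])/m['fy']*d,d,np.ones_like(d)])
    return (np.array(m['world_from_camera'])@P)[:3].T
E
python3 - <<'E'
from h import *
ims=[]
for c in ("scene","top"):
    im,d=snapshot(c); np.save(f'{c}.npy',d); cv2.imwrite(f'pics/{c}.png',im)
    m=camera_model(c); print(c,m['fx'],np.round(m['world_from_camera'],3).tolist())
    for n in ("chest","bolt","knob","stem","treat_tin","dog_bowl","mug"):
        for r in trace(c,n)[:2]:
            P=cloud(c,r['mask'],d)
            print(n,round(r['conf'],2),r['rect'],r['mask'].sum(),np.round(np.median(P,0),4) if len(P) else None)
print(manip.get_clock(),manip.get_tcp_rot())
E
```

```text
scene 524.6505615218394 [[-0.608, 0.521, -0.599, 1.348], [0.794, 0.41, -0.449, 0.529], [0.012, -0.748, -0.663, 0.939], [0.0, 0.0, 0.0, 1.0]]
chest 0.72 [206.2, 198.3, 425.7, 372.4] 20955 [0.7379 0.0548 0.1399]
bolt 0.76 [308.3, 203.5, 356.8, 236.3] 401 [ 0.5903 -0.0335  0.1703]
treat_tin 0.85 [260.5, 213.0, 295.1, 262.1] 1501 [ 0.7308 -0.0548  0.2092]
dog_bowl 0.58 [167.7, 181.9, 214.6, 220.4] 1187 [ 0.6028 -0.5094  0.0311]
mug 0.85 [513.1, 317.5, 574.1, 376.6] 2251 [0.5345 0.4878 0.06  ]
top 616.1773749852548 [[-0.007, -0.984, 0.178, 0.331], [-1.0, 0.006, -0.011, 0.02], [0.01, -0.178, -0.984, 1.723], [0.0, 0.0, 0.0, 1.0]]
chest 0.74 [227.8, 167.8, 393.1, 290.4] 15013 [0.6544 0.0194 0.14  ]
bolt 0.71 [290.3, 245.9, 338.7, 261.4] 226 [ 0.5838 -0.0286  0.1713]
knob 0.39 [323.3, 246.3, 332.1, 256.6] 57 [ 0.5844 -0.0392  0.2241]
treat_tin 0.89 [322.9, 188.4, 349.4, 221.7] 740 [ 0.7008 -0.0664  0.2279]
dog_bowl 0.72 [463.4, 226.2, 511.5, 270.5] 1680 [ 0.62   -0.4954  0.0212]
mug 0.79 [106.9, 274.6, 149.8, 307.9] 1083 [0.5106 0.4988 0.0368]
0.8 [[-9.21919834e-01  3.87380716e-01 -1.30968149e-05]
 [ 3.87380716e-01  9.21919834e-01  2.74527774e-05]
 [ 2.27088900e-05  2.02358065e-05 -1.00000000e+00]]
```

Run:
```python
from h import *
a=cv2.imread('pics/scene.png')[170:390,190:440]; b=cv2.imread('pics/top.png')[160:300,220:400]
a=cv2.resize(a,(400,352),interpolation=cv2.INTER_CUBIC); b=cv2.resize(b,(400,311),interpolation=cv2.INTER_CUBIC)
o=np.zeros((352,800,3),np.uint8); o[:,:400]=a; o[:311,400:]=b; cv2.imwrite('pics/a.png',o)
d=np.load('top.npy'); 
P=cloud('top',np.ones(d.shape,bool),d); q=P[(abs(P[:,2]-.14)<.006)&(P[:,0]>.4)&(abs(P[:,1])<.4)]
print(len(q),cv2.minAreaRect(q[:,:2].astype(np.float32)*1000))
```

```text
12558 ((667.4291381835938, 0.903594970703125), (267.91790771484375, 418.4195861816406), 8.378059387207031)
```

View pics/a.png

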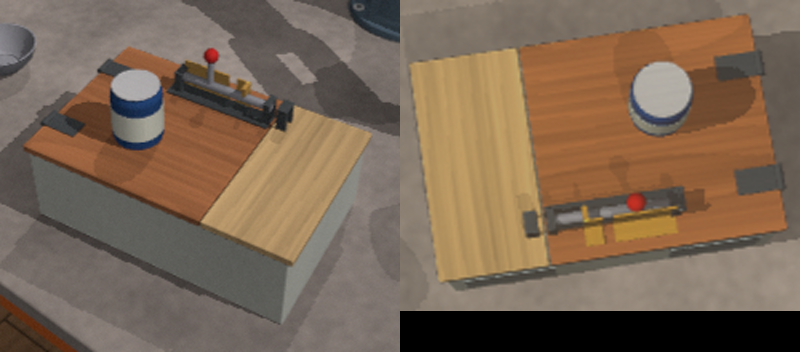

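```bash
cat >> h.py <<'E'
YAW=np.deg2rad(8.38)
def R(yaw=YAW):
    c,s=np.cos(yaw),np.sin(yaw); return np.array([[-c,-s,0],[-s,c,0],[0,0,-1.]])
def world(cam_pts): pass
def ray(u,v,m):
    a=np.array([u-m['cx'],v-m['cy']],float); r=np.hypot(*a); t=r/m['fx']
    d=np.array([*(a/r*np.sin(t) if r>0 else a),np.cos(t)]); W=np.array(m['world_from_camera']); return W[:3,3],W[:3,:3]@d
E
python3 - <<'E'
from h import *
import json
for i,p in enumerate([(0.53,0.03,0.33),(0.50,-0.02,0.33)]):
    manip.move_to(p,R()) if i==0 else manip.move_l(p)
    m=camera_model('wrist'); im,d=snapshot('wrist'); cv2.imwrite(f'pics/w{i}.png',im); np.save(f'w{i}.npy',d)
    m={k:np.array(v).tolist() for k,v in m.items()}; json.dump(m,open(f'w{i}.json','w'))
    print(np.round(m['world_from_camera'],3).tolist(),m['fx'],m['cx'],m['cy'])
    for n in ("bolt","knob","stem"):
        for r in trace('wrist',n)[:2]: print(n,round(r['conf'],2),r['rect'],r['mask'].sum())
print(manip.get_clock(),manip.get_force())
E
```

```text
[[-0.145, 0.941, 0.304, 0.452], [0.989, 0.138, 0.045, 0.019], [0.001, 0.308, -0.951, 0.472], [0.0, 0.0, 0.0, 1.0]] 371.64829954431775 311.0183354485923 240.82545981074918
bolt 0.77 [178.1, 260.3, 325.9, 301.7] 2021
bolt 0.74 [193.7, 271.8, 224.7, 305.7] 696
knob 0.68 [196.9, 270.5, 228.2, 304.6] 720
knob 0.4 [0.0, 184.5, 13.7, 244.5] 632
stem 0.45 [210.3, 272.8, 224.6, 285.1] 121
stem 0.35 [570.6, 204.4, 638.1, 274.1] 3583
[[-0.144, 0.941, 0.305, 0.422], [0.99, 0.137, 0.045, -0.032], [0.001, 0.309, -0.951, 0.472], [0.0, 0.0, 0.0, 1.0]] 371.64829954431775 311.0183354485923 240.82545981074918
bolt 0.8 [230.5, 299.1, 375.0, 346.6] 1719
bolt 0.2 [112.3, 213.1, 504.1, 428.7] 51102
knob 0.9 [255.7, 311.4, 286.5, 346.4] 724
stem 0.67 [264.2, 310.0, 280.0, 321.4] 124
3.875 [-0.02022259  0.15348907  0.03886335]
```

View pics/w0.png

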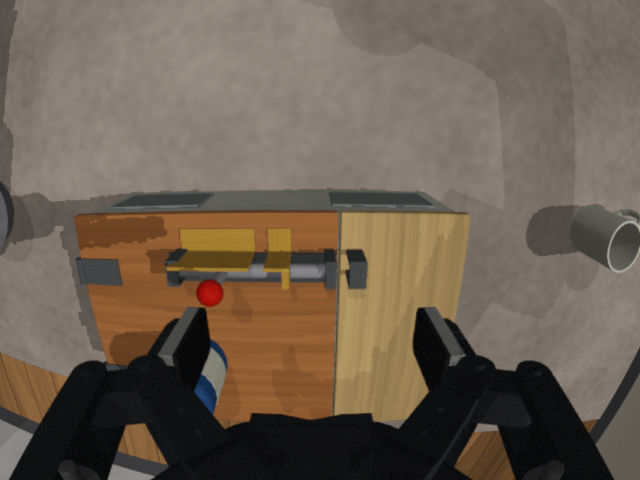

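View pics/w1.png

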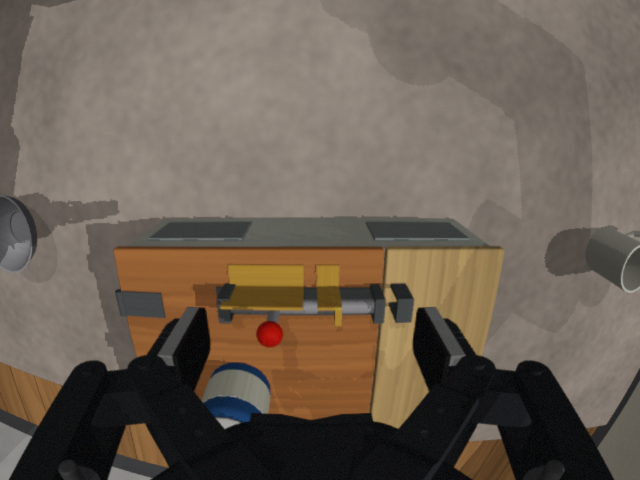

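Run:
```python
from h import *
a=cv2.imread('pics/w0.png')[220:310,160:300]; b=cv2.imread('pics/w1.png')[258:348,215:355]
o=np.vstack([cv2.resize(x,None,fx=3.3*1.0,fy=3.3,interpolation=cv2.INTER_NEAREST) for x in (a,b)])
cv2.imwrite('pics/c.png',o); print(o.shape)
```

```text
(594, 462, 3)
```

View pics/c.png

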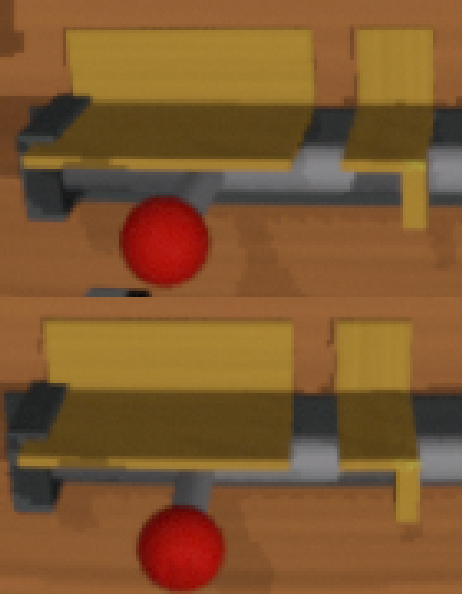

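```bash
cat >> h.py <<'E'
def tri(rays):
    A=np.zeros((3,3)); b=np.zeros(3)
    for o,d in rays: M=np.eye(3)-np.outer(d,d); A+=M; b+=M@o
    return np.linalg.solve(A,b)
def toch(v): # world vector -> chest axes
    c,s=np.cos(YAW),np.sin(YAW); return np.array([[c,s,0],[-s,c,0],[0,0,1]])@v
def red(im):
    b,g,r=[im[...,i].astype(int) for i in range(3)]; m=((r>110)&(g<60)&(b<60)).astype(np.uint8)
    n,_,st,ce=cv2.connectedComponentsWithStats(m); return ce[1+np.argmax(st[1:,4])]
E
python3 - <<'E'
from h import *
import json
M=[json.load(open(f'w{i}.json')) for i in (0,1)]
k=[red(cv2.imread(f'pics/w{i}.png')) for i in (0,1)]
pts={'knob':k,'gapL':[(249.2,268.8),(303.2,308.3)],'gapR':[(263.9,269.3),(317.4,308.3)],'end':[(167,268.5),(220.5,307.5)],'chFL':[(79,213),(116,248)],'chFR':[(468,213),(502,248)]}
K=None
for n,p in pts.items():
    rs=[ray(*q,m) for q,m in zip(p,M)]; X=tri(rs)
    if K is None:K=X
    Z=[toch(o+d*(0.186-o[2])/d[2]-K) for o,d in rs]
    print(n,np.round(X,4),'rel knob',np.round(toch(X-K),4),'at z=.186:',np.round(Z,4).tolist())
E
```

```text
knob [ 0.5866 -0.0407  0.2192] rel knob [0. 0. 0.] at z=.186: [[0.0163, -0.0103, -0.0332], [0.0212, -0.0043, -0.0332]]
gapL [ 0.5766 -0.0157  0.1843] rel knob [-0.0063  0.0262 -0.0349] at z=.186: [[-0.0074, 0.0268, -0.0332], [-0.0068, 0.026, -0.0332]]
gapR [ 0.5756 -0.0033  0.1829] rel knob [-0.0055  0.0386 -0.0363] at z=.186: [[-0.0071, 0.0393, -0.0332], [-0.0068, 0.0383, -0.0332]]
end [ 0.5872 -0.0888  0.1857] rel knob [-0.0064 -0.0477 -0.0334] at z=.186: [[-0.0067, -0.0474, -0.0332], [-0.0065, -0.0477, -0.0332]]
chFL [ 0.5673 -0.219   0.1325] rel knob [-0.0451 -0.1736 -0.0867] at z=.186: [[-0.0588, -0.1323, -0.0332], [-0.0622, -0.1425, -0.0332]]
chFR [0.5079 0.1823 0.1395] rel knob [-0.0454  0.2321 -0.0797] at z=.186: [[-0.0566, 0.2107, -0.0332], [-0.0614, 0.2041, -0.0332]]
```

```bash
cat >> h.py <<'E'
CX=np.array([np.cos(YAW),np.sin(YAW),0]); CY=np.array([-np.sin(YAW),np.cos(YAW),0])
def fc(): manip.hold(0.1); return toch(np.array(manip.get_force()))
E
python3 - <<'E'
from h import *
K=np.array([0.5866,-0.0407,0])
manip.move_to(K+[0,0,0.27],R()); 
manip.move_l(K+[0,0,0.200],velocity=0.1); print(fc())
manip.grasp(20); print(manip.get_gripper_width(),manip.get_finger_force(),fc())
P=np.array(manip.get_position()); np.save('P.npy',P); print(P)
for dy in (0.005,0.010,0.02):
    manip.move_l(P+CY*dy,velocity=0.04); print(dy,fc().round(2),toch(np.array(manip.get_position())-P).round(4))
im,d=snapshot('scene'); cv2.imwrite('pics/s2.png',cv2.resize(im[180:300,240:400],None,fx=4,fy=4,interpolation=cv2.INTER_CUBIC))
print(manip.get_clock(),manip.get_gripper_width())
E
```

```text
[ 0.19032107  0.11055931 -0.06477562]
0.23835989108993327 19.508639574050903 [-1.2438539   0.87331745  2.42205643]
[ 0.58664709 -0.04077434  0.20019577]
0.005 [-0.45 -0.24  0.65] [0.     0.0052 0.    ]
0.01 [-0.23  0.39  1.75] [0.     0.0104 0.    ]
0.02 [-0.74  2.39  2.4 ] [0.     0.0208 0.    ]
7.35 0.23894498271550815
```

View pics/s2.png

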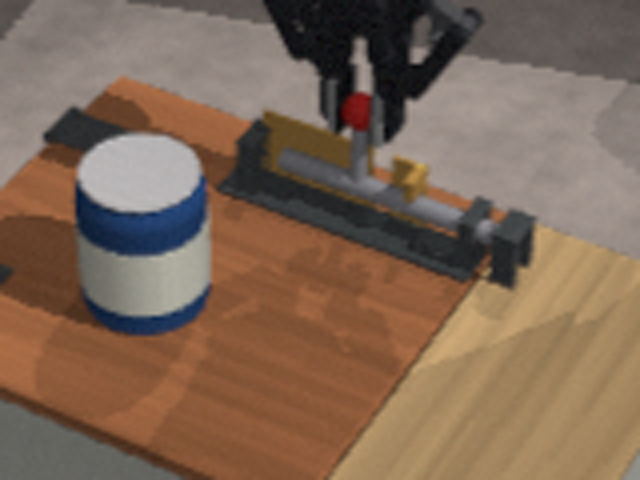

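```bash
cat > lean.py <<'E'
from h import *
P=np.load('P.npy')
def act(): return toch(np.array(manip.get_position())-P)
def go(dx,dy,dz=0,v=0.04):
    "relative to P in chest axes, corrected on the measured position in y"
    manip.move_l(P+CX*dx+CY*dy+[0,0,dz],velocity=v)
L=0.052; x0=0.002   # axis x relative to P
def arc(th): return x0-L*np.sin(th), L*np.cos(th)-L
def lean(dy,th1,th0=0.05,step=0.025,lim=6.0):
    f0=fc()
    for th in np.arange(th0,th1+1e-6,step):
        dx,dz=arc(th); go(dx,dy,dz); f=fc(); print(f'th {th:.3f}',f.round(1),act().round(4))
        if f[0]-f0[0]>lim or abs(f[1])>9: go(*np.array([arc(0.04)[0],dy,0])); return False
    return True
E
python3 - <<'E'
from lean import *
go(0,0.0318-0.0005); print(fc().round(2),act().round(4))
e=0.0325-act()[1]; dy=0.0313+e; go(0,dy); print(dy,fc().round(2),act().round(4))
print(lean(dy,0.35),manip.get_clock())
E
```

```text
[-0.76  1.46  1.98] [0.     0.0318 0.    ]
0.03199880209526567 [0.83 0.41 1.39] [-0.      0.0319 -0.    ]
th 0.050 [ 2.4 -1.6  1. ] [-0.0004  0.0319  0.    ]
th 0.075 [ 0.9 -0.7  0.8] [-0.0019  0.032  -0.0001]
th 0.100 [ 0.5 -1.   1.4] [-0.0032  0.0319 -0.0002]
th 0.125 [ 0.9 -1.2 -0.2] [-0.0045  0.032  -0.0003]
th 0.150 [ 0.3 -1.9  1. ] [-0.0058  0.0319 -0.0005]
th 0.175 [ 1.6 -1.9  2.6] [-0.0071  0.032  -0.0008]
th 0.200 [ 1.3 -2.3  2.2] [-0.0084  0.032  -0.001 ]
th 0.225 [ 1.1 -1.9  1.8] [-0.0097  0.032  -0.0013]
th 0.250 [ 0.2 -1.4  3.6] [-0.011   0.032  -0.0016]
th 0.275 [ 1.6 -1.8  4.2] [-0.0122  0.032  -0.0019]
th 0.300 [ 0.8 -1.8  4.3] [-0.0134  0.032  -0.0023]
th 0.325 [ 0.7 -1.5  3.3] [-0.0147  0.032  -0.0027]
th 0.350 [ 0.9 -1.5  4. ] [-0.0159  0.032  -0.0031]
True 12.8833
```

Run:
```python
from lean import *
dy=0.0320
for th in np.arange(0.40,1.451,0.05):
    dx,dz=arc(th); go(dx,dy,dz); f=fc(); t=-f[0]*np.cos(th)-f[2]*np.sin(th)
    print(f'th {th:.2f}',f.round(1),act().round(4),round(-t,1))
    if abs(f[1])>8 or np.hypot(f[0],f[2])>(9 if th<1.25 else 7): print('stop'); break
im,d=snapshot('scene'); cv2.imwrite('pics/s3.png',cv2.resize(im[180:300,240:400],None,fx=4,fy=4,interpolation=cv2.INTER_CUBIC))
print(manip.get_clock(),manip.get_gripper_width())
```

```text
th 0.40 [-1.6 -1.1  5. ] [-0.0186  0.032  -0.0043] 0.4
th 0.45 [-1.3 -1.9  4.9] [-0.0209  0.032  -0.0053] 1.0
th 0.50 [-1.1 -2.2  4.6] [-0.0232  0.032  -0.0065] 1.2
th 0.55 [-1.2 -2.9  3. ] [-0.0255  0.032  -0.0078] 0.5
th 0.60 [-1.4 -2.2  4.1] [-0.0276  0.032  -0.0093] 1.2
th 0.65 [-1.4 -0.3  5. ] [-0.0297  0.032  -0.0107] 1.9
th 0.70 [-1.4 -1.6  4. ] [-0.0316  0.032  -0.0123] 1.5
th 0.75 [-1.  -1.1  3.5] [-0.0335  0.032  -0.0141] 1.7
th 0.80 [-0.6 -2.4  2.8] [-0.0354  0.032  -0.0159] 1.6
th 0.85 [-1.8 -1.6  4.2] [-0.0372  0.032  -0.0178] 2.0
th 0.90 [-1.5 -2.2  2.5] [-0.0389  0.032  -0.0198] 1.0
th 0.95 [-1.7 -2.3  2.3] [-0.0405  0.032  -0.0219] 0.9
th 1.00 [-1.1 -2.2  1.7] [-0.0419  0.032  -0.0241] 0.8
th 1.05 [-0.2 -1.3  0.7] [-0.0432  0.0321 -0.0263] 0.5
th 1.10 [-0.2 -2.5  0.9] [-0.0445  0.032  -0.0286] 0.7
th 1.15 [-0.8 -2.   0.2] [-0.0456  0.032  -0.031 ] -0.1
th 1.20 [ 0.2 -1.   0.4] [-0.0466  0.032  -0.0334] 0.4
th 1.25 [-0.5 -2.1  0.2] [-0.0475  0.032  -0.0359] 0.1
th 1.30 [-0.9 -1.   0.1] [-0.0482  0.032  -0.0383] -0.1
th 1.35 [-0.7 -1.1 -0.5] [-0.0488  0.032  -0.0408] -0.6
th 1.40 [-0.3 -1.4 -0.2] [-0.0493  0.032  -0.0434] -0.2
th 1.45 [-0.9 -0.8  0. ] [-0.0497  0.032  -0.0459] -0.1
20.6333 0.23688439939293288
```

View pics/s3.png

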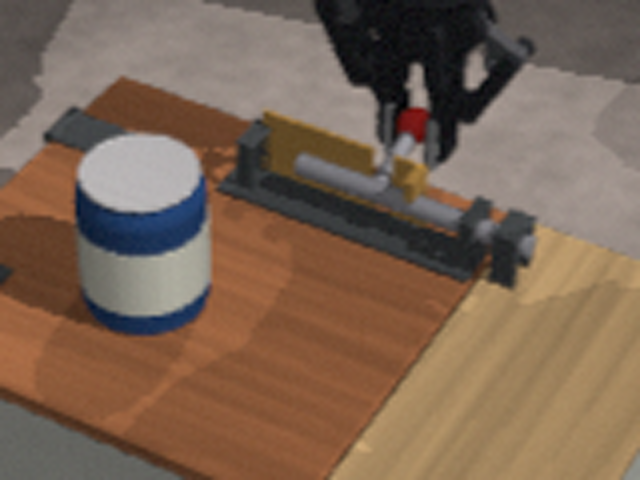

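```bash
cat >> lean.py <<'E'
def knob_scene(show=True):
    im,d=snapshot('scene'); b,g,r=[im[...,i].astype(int) for i in range(3)]
    m=(r>100)&(g<60)&(b<60); m[:180]=0; m[260:]=0; m[:,:300]=0; m[:,400:]=0
    C=cloud('scene',m,d); o=np.array(camera_model('scene')['world_from_camera'])[:3,3]
    # sphere centre of known radius fitted to the visible surface
    from scipy.optimize import least_squares
    c0=np.median(C,0); c0=c0+0.008*(c0-o)/np.linalg.norm(c0-o)
    s=least_squares(lambda c:np.linalg.norm(C-c,axis=1)-0.011,c0,loss='soft_l1',f_scale=0.001).x
    q=toch(s-P); print('knob',len(C),s.round(4),'rel P',q.round(4),'angle',np.arctan2(x0-q[0],s[2]-0.165).round(3)); return s
E
python3 - <<'E'
from lean import *
knob_scene(); print(manip.get_clock(), manip.get_finger_force())
m=camera_model('wrist'); im,d=snapshot('wrist'); u=red(im); print(u); o,dd=ray(*u,m)
# intersect ray with the knob's circle plane (chest y = grip y)
y=toch(np.array(manip.get_position())-P)[1]; a=toch(o-P); b=toch(dd); 
print('ray at heights (chest rel P):',[(z,(a+b*((z-o[2])/dd[2])).round(4).tolist()) for z in (0.175,0.185,0.195,0.205)])
cv2.imwrite('pics/w5.png',cv2.resize(im[200:440,160:480],None,fx=2,fy=2))
E
```

```text
knob 31 [ 0.5341 -0.0157  0.18  ] rel P [-0.0483  0.0325 -0.0202] angle 1.282
20.6833 21.7975053191185
[310.46199461 350.58975741]
ray at heights (chest rel P): [(0.175, [-0.0439, 0.0315, -0.0252]), (0.185, [-0.0509, 0.0315, -0.0152]), (0.195, [-0.0579, 0.0315, -0.0052]), (0.205, [-0.0648, 0.0315, 0.0048])]
```

View pics/w5.png

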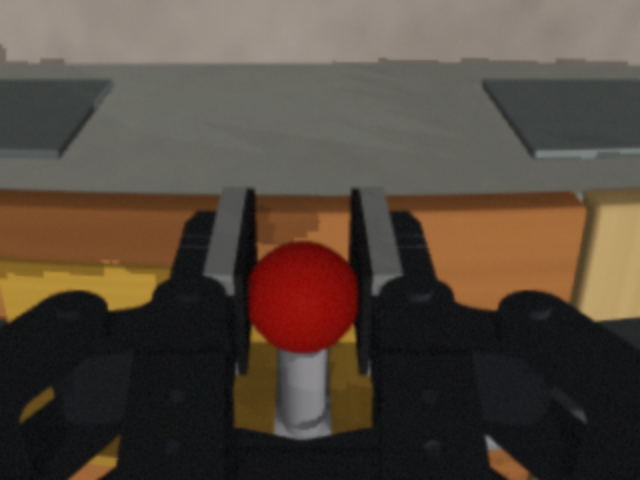

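Run:
```python
from lean import *
T=np.array(manip.get_position()); manip.open_jaws(); manip.hold(0.2)
manip.move_l(T+[0,0,0.07],velocity=0.1); knob_scene()
manip.grasp(20); base=P+CX*-0.052+CY*0.0322
manip.move_l([base[0],base[1],0.203],velocity=0.1); f0=fc()
for z in np.arange(0.200,0.179,-0.001):
    manip.move_l([base[0],base[1],z],velocity=0.03); f=fc()-f0; print(round(z,4),f.round(1))
    if f[2]>6: break
knob_scene()
manip.move_l([base[0],base[1],0.26],velocity=0.1)
k=knob_scene(); print(manip.get_clock())
im,_=snapshot('scene'); cv2.imwrite('pics/s4.png',cv2.resize(im[180:300,240:400],None,fx=4,fy=4,interpolation=cv2.INTER_CUBIC))
```

```text
knob 44 [ 0.5339 -0.0155  0.1789] rel P [-0.0485  0.0327 -0.0213] angle 1.302
0.2 [ 0.  -0.3 -0.3]
0.199 [ 0.3  0.4 -0.2]
0.198 [-0.   0.2 -0.4]
0.197 [ 0.5  0.6 -0.1]
0.196 [ 0.  -0.5 -0.2]
0.195 [ 0.4  0.4 -0.2]
0.194 [ 1.1  0.4 -0.5]
0.193 [0.  0.2 0.5]
0.192 [ 0.5 -0.6 -0. ]
0.191 [ 0.5  0.  -0.1]
0.19 [-0.1  0.3 -0.5]
0.189 [0.1 0.7 0.3]
0.188 [-0.   0.5  0.1]
0.187 [ 0.4  1.  -0.5]
0.186 [ 0.1 -1.3  2.3]
0.185 [-3.3 -0.1  6.6]
knob 33 [ 0.5342 -0.0157  0.1755] rel P [-0.0482  0.0325 -0.0247] angle 1.364
knob 43 [ 0.5336 -0.0149  0.1764] rel P [-0.0487  0.0334 -0.0238] angle 1.349
30.3167
```

View pics/s4.png

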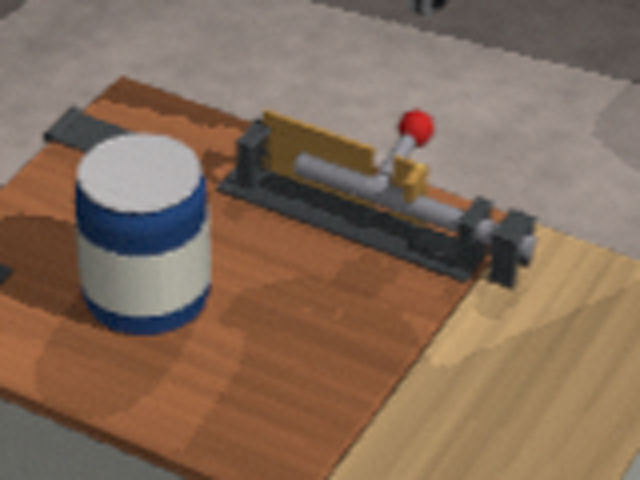

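```bash
python3 -c "
from station import *
print(workorder.close_job(),manip.get_clock())"
```

```text
the job is handed in; nothing more can be done
the job is handed in; nothing more can be done
```

The chest is bolted: I slid the bolt to the notch, turned the handle fully down (about 1.35 rad measured by camera) and let go, with force readings under about 7 N; the job was handed in at about 30 s, though the hand-in gave no verdict.

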